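Shelve a parts tote on its tilted stand

TASK

Line the grey tote of fittings up with the tilted stand, push it up the ramp between the side rails until its rear edge drops behind the lip and it sits flat in the pocket, and leave it there. Slide it, do not lift it, and be gentle: never force it hard against the rails or the sprung backstop (no more than about 20 N). Leave the hole punch, the carton and the screwdriver alone.

Things in the scene. Friction and masses are not known exactly. Their poses are not given: they have to be found in the camera images.
- tote: grey open-topped plastic tote of metal fittings, 110 long (its x) x 92 wide (its y) x 50 high, walls 4 thick, 0.3 to 0.6 kg. Origin at its centre, half-way up; z up. Starts on the table, centre 115 to 145 before the ramp's foot, up to 40 off its centre line and 0.3 rad askew; its +x end goes up first. Too wide to grip across; slides when pushed on an end or side wall.
- ramp: tilted stand of dark steel with a metal deck. Origin at table height, mid-way along the deck's lower edge (the foot); x points up the slope, which rises at 12 degrees (0.209 rad); y left when looking up; z square to the deck, whose surface is z = 0. The deck ends in the lip, an edge 8 high; behind it lies the pocket, its floor parallel to the deck and 8 below it.
- mouth (a point): centre of the entry between the rails, on the ramp's centre line at x = 15, z = 0 (axes as the ramp). Straight rails from here to x = 345: inner faces at y = +-49 (3 clearance each side of the tote), 14 above the deck. Before it, from x = -32 to 15, the rails flare out, to 58 either side.
- lip_first (a point): the lowest place the lip can be, ramp x = 150, z = 0 (axes as the ramp; fixed to the ramp, not to the lip). Lip and backstop are one carriage, clamped before each job with the lip 0 to 45 further up than this point; where is not reported and must be felt or seen. It stays put in use. A tote in the pocket has its centre 17 above the deck plane (25 while on the deck).
- pad_first (a point): like lip_first, for the face of the rubber backstop pad: ramp x = 263, z = 12; the true pad is the same 0 to 45 further up, always 113 beyond the lip (3 more than the tote's length). Pad 86 wide, 29 high, springs back at 5 N per mm, travel 10; a plate 45 high stands 21 behind its face. When a tote touches the pad its rear edge has passed the lip and drops in as the pusher backs off.
- punch: blue and black hole punch, 110 x 75 x 85 high, origin under its centre; beyond the stand; leave alone
- carton: small white carton 60 x 90 x 45 high, origin under its centre; beyond the stand; leave alone
- driver: screwdriver lying on the table, about 170 long, on the robot's side; leave alone
Mind the look-alikes: they are no part of the job. There is more than one size of the tote; the job needs the smaller.

How it is judged:
By the outcome, as a careful person would: the job done as asked, in the order asked, and still so for the second after the job is handed in, with the robot touching nothing.
It also fails if it takes over 72 s, if anything falls off the work surface, if the arm or the gripper's body presses on something with over 40 N, if the wrist force passes 120 N, or if a joint passes its speed limit or range.

ROBOT

A 6-joint arm with a two-finger parallel gripper is mounted at the origin on the work surface. World frame = base frame: x ahead of the robot, y to its left, z up, the work surface at z = 0. Lengths are in m, angles in rad, forces in N, time in s.
With the tool pointing down it reaches from about 0.35 to 0.8 m from the base axis. Payload 7.3 kg.
Tool frame: the origin (TCP) lies on the centre line of the jaws, within the pads' length; the fingertips stand 19 mm ahead of it and the grasp point (between the pads) is the TCP; z points along the fingers, y is the line along which they close (so a half turn about z gives the same grasp; the last joint's range is limited). The gripper opens to 85 mm and grips with 20 to 120 N. Pads are 22 mm wide; open, the fingers measure 114 mm over their backs; the gripper's body (76 mm by 85 mm) begins 54 mm behind the grasp point. The pads swing forward as they close: fully open they stand 13 mm farther back than shut.
Start: joints at [1.027, 0.342, 1.524, -0, 1.275, -0.146], TCP at [0.203, 0.484, 0.25] pointing down, gripper open.
Joint ranges: [-2.53, 2.53], [-0.77, 2.02], [0.04, 2.7], [-1, 4.14], [0.28, 2.66], [-3.11, 3.11]. Speed limits (rad/s): [2.57, 2.57, 3.14, 3.14, 3.14, 3.14].

INTERFACE

Orientations are given as a rotation vector (axis times angle).
In Python, from bench import manip gives the robot as it stands. The module is installed in compiled form; this text tells all that it offers.
- The arm moves only by the tool arm_command, never from a script. Its argument "plan" is a list that holds one entry, the list of rows, each a list of 7 numbers: the shift along the tool's x, y, z in m, then the turn, a rotation vector about the tool's x, y, z in degrees, then the opening, from -1 (shut) to 1 (fully open), so that 0 is half open. A call has 1 to 5 rows; each row shifts and turns the commanded pose from where the row before left it, along the tool's axes as they then stand; what a row does not reach is not made up. A row lasts 1/12 s, in which the tool goes at most 41.7 mm and 7.16 degrees, less where a joint would pass 70% of its speed; a pose out of reach is approached as far as the arm can. A call with a gripper value outside its range is refused whole. The fingers move at their own pace and stop on an object; "force" is the grip in N (left out, the last holds). Time passes only in rows, so rows that do not move let the fingers close. It gives the time, the measured TCP pose, the force, the opening and the grip force at its end, in the units of the state.
- manip.observe(): the state, without advancing time (a new reading comes with each control period).
- manip.camera(name): name is "side" or "top"; returns the picture (400x640x3 uint8, red, green, blue); there is no depth.
- manip.camera_params(name): a dict with "fx", "fy", "cx", "cy" (pixels), "eye" and "attitude" of the camera in the world. Camera axes: x right, y down, z forward; pixel columns grow to the right and rows downward; lengths in m; the calibration is good to about 2 mm. A picture is of the moment at which its call begins. camera_params takes no time and is no camera call.
- manip.close_job(): hands the job in; it is judged then, once.
Trained networks look in the newest picture that a camera, given by its name, has taken for a name from the list of things; names that differ only in an ending like _2 or _b are one class to them, and where a whole thing is asked for, a point or a joint stands for the part that bears it (a point fixed in the world has none). Each returns a list of dicts, best first, with "p" (0 to 1); they miss things now and then, are a little off and sometimes report something else, mostly with a low value. They report only what shows in the picture. A call takes as long as a camera call. They do not tell look-alikes from the thing itself.
- manip.silhouettes(name, camera): "mask" (400x640 bool, what is visible of it) and "position" ([row, column] in pixels, amid what is visible of it).
The state is a dict: "time_s": time; "joint_positions": joint angles; "dq": joint speeds; "joint_efforts": joint torques, N m; "eef_pos": TCP position; "tool_rot": TCP orientation; "force": force on the tool from outside, world axes, zero at the start; "wrist_torque": the same for the moment, N m; "grip_width": opening from 0.0 (shut) to 1.0 (fully open); "grasp_force": force on a finger pad.
Only numpy, scipy, OpenCV 4.12 (cv2) and the standard library are available. Lean on these libraries where they do the work, as an engineer would, in place of code of your own. Each camera call takes 0.05 s, during which the arm holds its last target. There are 200 camera calls.

## Working session

There is one attempt and no reset: what is moved stays moved. The work goes in short steps, Python scripts to look and compute and a tool call to move; the robot and the scene stay as the last step left them, time stands still between calls to the robot, and variables do not carry over. Pictures are saved under pics/ and viewed, at most 10 in all, crops included, and the job is handed in when it is done.

Besides the shell and the picture viewer there is one more tool, called as name([rows], argument=value, ...), one row to a line, values as JSON. arm_command: Moves the arm, as the interface text tells. Its arguments: {"type":"object","properties":{"plan":{"type":"array"},"force":{"type":"number"}},"required":["plan"]}

```bash
mkdir -p pics; cat > h.py <<'E'
from bench import manip
import numpy as np, cv2
from scipy.spatial.transform import Rotation as R
def cam(n):
    p=manip.camera_params(n); a=np.array(p['attitude'])
    M=a if a.shape==(3,3) else (R.from_rotvec(a).as_matrix() if a.size==3 else R.from_quat(a).as_matrix())
    return p,M,np.array(p['eye'])
def proj(n,P):
    p,M,e=cam(n); c=(np.atleast_2d(P)-e)@M
    return np.c_[p['fx']*c[:,0]/c[:,2]+p['cx'],p['fy']*c[:,1]/c[:,2]+p['cy']]
def ray(n,u,v,z):
    p,M,e=cam(n); d=M@np.array([(u-p['cx'])/p['fx'],(v-p['cy'])/p['fy'],1]); return e+d*(z-e[2])/d[2]
def shot(n,f):
    im=manip.camera(n); cv2.imwrite(f'pics/{f}.png',im[:,:,::-1]); return im
E
python3 - <<'E'
from h import *
for n in('top','side'):
    print(manip.camera_params(n)); shot(n,n+'0')
    for k in('tote','ramp'):
        for d in manip.silhouettes(k,n): print(n,k,d['p'],d['position'],d['mask'].sum(),cv2.minAreaRect(np.argwhere(d['mask'])[:,::-1].astype(np.float32)))
print(manip.observe())
E
```

```text
{'fx': 441.53241593120015, 'fy': 441.53241593120015, 'cx': 309.0717110636321, 'cy': 200.57235465113934, 'eye': array([0.29433648, 0.0100824 , 1.13688869]), 'attitude': array([-1.9970707 ,  2.20962356, -0.24023439])}
top tote 0.92 [284.9, 385.9] 3758 ((386.2919616699219, 286.15435791015625), (68.65164184570312, 56.11738967895508), 34.99202346801758)
top tote 0.85 [205.6, 364.2] 1762 ((364.81463623046875, 205.31982421875), (45.15892028808594, 40.008880615234375), 2.2025980949401855)
{'fx': 464.9143579526806, 'fy': 464.9143579526806, 'cx': 309.4619027429764, 'cy': 196.51075900165128, 'eye': array([0.27577511, 0.51636788, 0.75737436]), 'attitude': array([-0.688753  ,  2.72020292, -0.99976416])}
side tote 0.63 [170.7, 350.9] 2563 ((352.7720031738281, 168.53366088867188), (55.7137336730957, 55.137882232666016), 30.256441116333008)
side tote 0.61 [194.7, 452.4] 5998 ((452.4500427246094, 192.35000610351562), (73.68106079101562, 98.66305541992188), 71.56504821777344)
side ramp 0.87 [269.9, 264.1] 10463 ((269.8782958984375, 257.2208251953125), (79.86994934082031, 192.71070861816406), 46.218875885009766)
{'time_s': 0.3, 'joint_positions': array([ 1.02699956e+00,  3.42281530e-01,  1.52436933e+00,  1.06410245e-05,
        1.27539012e+00, -1.46054602e-01]), 'dq': array([ 0.00178894, -0.00208264, -0.00055185, -0.00146123,  0.00092584,
       -0.00110612]), 'joint_efforts': array([ 5.18705122e-06, -4.33166027e+01, -2.45882517e+01, -1.69518603e-04,
        4.02086836e-03, -4.93029020e-06]), 'eef_pos': array([0.20330727, 0.48393643, 0.25008115]), 'tool_rot': array([-6.20634726e-01, -3.07951358e+00,  6.57309465e-04]), 'force': array([-0.4308679 , -0.10979773,  0.24017979]), 'wrist_torque': array([-0.00853086,  0.04587673,  0.01024716]), 'grasp_force': 0.0, 'grip_width': 1.0024033604658262}
```

View pics/top0.png

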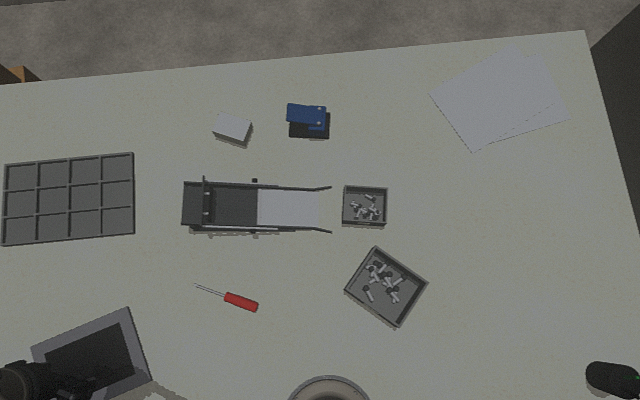

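View pics/side0.png

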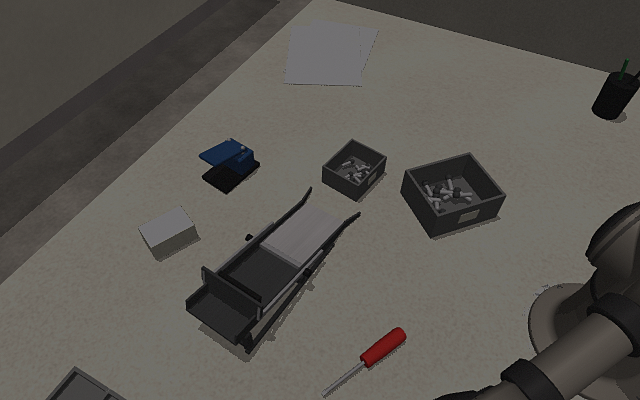

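The top view shows the small tote at about (364,205). The ramp lies to its left, with its foot near column 320 and rising to the left. The lip (bright to dark edge) is near column 257. The big look-alike tote is at (386,286). Next, a zoomed view for accurate points.

```bash
python3 - <<'E'
import cv2,numpy as np
a=cv2.imread('pics/top0.png')[170:245,175:395]; a=cv2.resize(a,None,fx=3.6,fy=3.6,interpolation=3)
b=cv2.imread('pics/side0.png')[180:350,180:400]; b=cv2.resize(b,None,fx=1.9,fy=1.9,interpolation=3)
c=np.zeros((600,800,3),np.uint8); c[:a.shape[0],:a.shape[1]]=a[:, :800]; c[272:272+b.shape[0],:b.shape[1]]=b
t=cv2.imread('pics/side0.png')[130:205,315:395]; t=cv2.resize(t,None,fx=4.4,fy=4.4,interpolation=3); c[268:598,440:792]=t
cv2.imwrite('pics/z.png',np.clip(c*1.7,0,255).astype(np.uint8))
E
```

```text
(no output)
```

View pics/z.png

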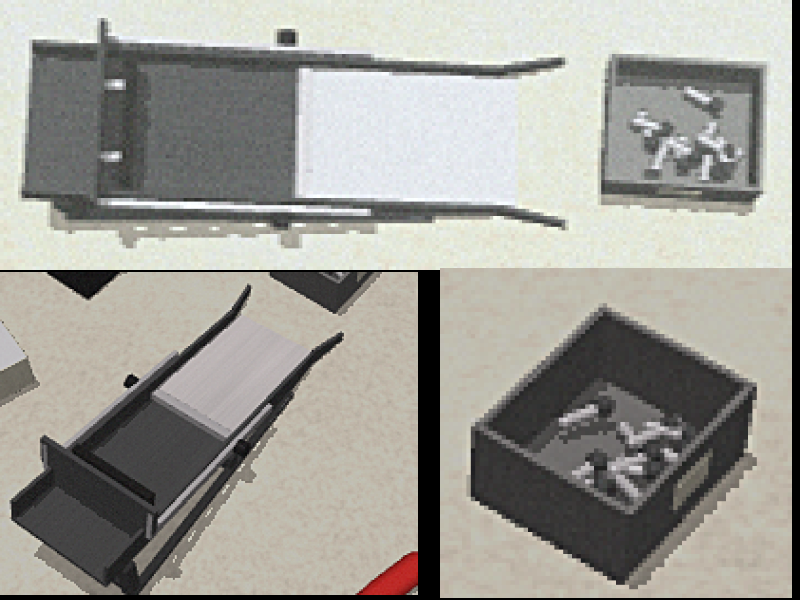

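```bash
cat > fit.py <<'E'
from h import *
from scipy.optimize import least_squares
T=lambda X,Y:(175+X/3.6,170+Y/3.6)
S=lambda X,Y:(180+X/1.9,180+(Y-272)/1.9)
S2=lambda X,Y:(315+(X-440)/4.4,130+(Y-268)/4.4)
rp=lambda P,x,y,yaw:R.from_euler('ZY',[yaw,-np.radians(12)]).apply(np.atleast_2d(P))+[x,y,0]
def ramp(q):
    r=[]
    L=.15+q[3]
    for f,n,pts in((T,'top',[((517,140),(0,0,0)),((564,62),(-.032,-.06,.014)),((564,224),(-.032,.06,.014)),((298,133),(L,0,0))]),
                 (S,'side',[((245,318),(0,-.049,0)),((312,356),(0,.049,0)),((152,395),(L,-.049,0)),((225,438),(L,.049,0)),((249,287),(-.032,-.06,.014)),((342,334),(-.032,.06,.014))])):
        for px,P in pts: r.append(proj(n,rp(P,*q[:3]))[0]-f(*px))
    return np.ravel(r)
a,b,h=.055,.046,.05
def tote(q):
    c=R.from_euler('z',q[2]).as_matrix()
    r=[]
    for f,n,pts in((T,'top',[((611,55),(a,-b,h)),((766,64),(-a,-b,h)),((762,192),(-a,b,h)),((602,188),(a,b,h))]),
                  (S2,'side',[((603,307),(-a,-b,h)),((757,385),(-a,b,h)),((630,512),(a,b,h)),((472,427),(a,-b,h)),((472,494),(a,-b,0)),((624,586),(a,b,0)),((752,460),(-a,b,0))])):
        for px,P in pts: r.append(proj(n,c@np.array(P)+[q[0],q[1],0])[0]-f(*px))
    return np.ravel(r)
if __name__=='__main__':
    for g,q0 in((ramp,[.4,.05,1.57,.02]),(tote,[.3,-.1,1.57])):
        s=least_squares(g,q0,loss='soft_l1'); print(s.x.round(4),s.fun.round(1).reshape(-1,2).tolist())
        if g is ramp:q=s.x
        else:
            t=s.x; d=R.from_euler('z',-q[2]).apply([t[0]-q[0],t[1]-q[1],0]); print('tote in ramp plan',d,t[2]-q[2])
    print(cam('top')[1].round(2))
E
python3 fit.py
```

```text
[ 0.5243 -0.0292  1.4571  0.0088] [[-0.7, 0.6], [-0.6, -0.3], [-0.7, -0.3], [-0.5, -0.7], [-2.0, -2.1], [2.2, -0.8], [-0.4, -1.8], [3.7, 1.4], [0.9, -0.2], [-0.0, 0.3]]
[ 0.5163 -0.1472  1.3958] [[-0.4, -0.5], [-0.1, 0.1], [-0.3, 0.2], [0.0, -1.8], [0.6, -0.5], [0.6, -0.0], [0.6, 1.0], [0.5, -0.1], [-0.1, 0.6], [-0.1, -0.2], [-1.2, -1.2]]
tote in ramp plan [-0.11816748 -0.00539081  0.        ] -0.06122621539570616
[[-0.1  -0.97  0.22]
 [-0.99  0.1  -0.02]
 [-0.01 -0.22 -0.98]]
```

```bash
cat > go.py <<'E'
# usage: go.py x y z tilt_deg yawoff [step] : TCP goal in ramp PLAN axes (x,y level, z world up), mm
import sys
from h import *
Q=[.5243,-.0292,1.4571]
def goal(x,y,z,tilt,yo):
    p=R.from_euler('z',Q[2]).apply([x,y,z])+[Q[0],Q[1],0]
    A=R.from_euler('ZY',[Q[2]+yo,-np.radians(tilt)])
    return p,[A*R.from_matrix(np.diag([1,-1,-1.])),A*R.from_matrix(np.diag([-1,1,-1.]))]
def now():
    s=manip.observe(); return s,np.array(s['eef_pos']),R.from_rotvec(s['tool_rot'])
def inramp(p): return R.from_euler('z',-Q[2]).apply(p-[Q[0],Q[1],0])*1000
if __name__=='__main__':
    a=[float(v) for v in sys.argv[1:]]
    p,Rs=goal(a[0]/1e3,a[1]/1e3,a[2]/1e3,a[3],a[4]); st=a[5]/1e3 if len(a)>5 else .038
    s,c,C=now(); G=min(Rs,key=lambda G:(C.inv()*G).magnitude())
    n=int(np.ceil(max(np.linalg.norm(p-c)/st,np.degrees((C.inv()*G).magnitude())/6.8)))or 1
    print('t',s['time_s'],'at',inramp(c).round(1),'F',inramp(s['force']/1000+[Q[0],Q[1],0]).round(1),'j',s['joint_positions'].round(2),'rows',n)
    for i in range(n):
        k=n-i; d=C.inv().apply(p-c)/k; w=np.degrees((C.inv()*G).as_rotvec())/k
        d=d.round(3); w=w.round(1); print(d.tolist()+w.tolist())
        c=c+C.apply(d); C=C*R.from_rotvec(np.radians(w))
E
python3 go.py -235 -2 200 12 0; python3 -c "
from go import *
print(R.from_rotvec(manip.observe()['tool_rot']).as_matrix().round(2))"
```

```text
t 0.3 at [473.4 377.1 250.1] F [-0.2  0.4  0.2] j [ 1.03  0.34  1.52  0.    1.28 -0.15] rows 22
[-0.026, -0.026, 0.002, -0.4, 0.5, 3.3]
[-0.027, -0.025, 0.002, -0.4, 0.5, 3.3]
[-0.028, -0.023, 0.001, -0.4, 0.5, 3.3]
[-0.03, -0.021, 0.001, -0.3, 0.5, 3.3]
[-0.031, -0.02, 0.001, -0.4, 0.5, 3.3]
[-0.032, -0.018, 0.0, -0.4, 0.5, 3.3]
[-0.033, -0.016, -0.0, -0.4, 0.5, 3.4]
[-0.034, -0.014, -0.0, -0.3, 0.4, 3.3]
[-0.035, -0.012, -0.001, -0.4, 0.5, 3.4]
[-0.035, -0.01, -0.001, -0.3, 0.4, 3.3]
[-0.036, -0.008, -0.001, -0.4, 0.5, 3.4]
[-0.036, -0.006, -0.002, -0.3, 0.4, 3.3]
[-0.036, -0.003, -0.002, -0.4, 0.5, 3.4]
[-0.036, -0.001, -0.003, -0.3, 0.4, 3.3]
[-0.036, 0.001, -0.003, -0.4, 0.5, 3.4]
[-0.036, 0.003, -0.003, -0.3, 0.4, 3.3]
[-0.036, 0.005, -0.003, -0.4, 0.5, 3.4]
[-0.036, 0.007, -0.003, -0.3, 0.4, 3.3]
[-0.035, 0.009, -0.004, -0.4, 0.5, 3.4]
[-0.035, 0.011, -0.004, -0.3, 0.4, 3.3]
[-0.034, 0.014, -0.004, -0.4, 0.5, 3.4]
[-0.033, 0.015, -0.005, -0.3, 0.4, 3.3]
[[-0.92  0.39 -0.  ]
 [ 0.39  0.92 -0.  ]
 [ 0.   -0.   -1.  ]]
```

arm_command([
  [[-0.026,-0.026,0.002,-0.4,0.5,3.3,0.2],[-0.027,-0.025,0.002,-0.4,0.5,3.3,0.2],[-0.028,-0.023,0.001,-0.4,0.5,3.3,0.2],[-0.03,-0.021,0.001,-0.3,0.5,3.3,0.2],[-0.031,-0.02,0.001,-0.4,0.5,3.3,0.2]],
])

```text
time_s: 0.72
eef_pos: [0.271, 0.3124, 0.2392]
tool_rot: [-1.047, -2.923, -0.065]
force: [1.6, -0.2, 1.3]
grip_width: 0.599
grasp_force: 0.0
```

arm_command([
  [[-0.032,-0.018,0,-0.4,0.5,3.3,0.2],[-0.033,-0.016,0,-0.4,0.5,3.4,0.2],[-0.034,-0.014,0,-0.3,0.4,3.3,0.2],[-0.035,-0.012,-0.001,-0.4,0.5,3.4,0.2],[-0.035,-0.01,-0.001,-0.3,0.4,3.3,0.2]],
])

```text
time_s: 1.13
eef_pos: [0.3383, 0.1417, 0.2276]
tool_rot: [-1.446, -2.709, -0.122]
force: [1.0, 0.3, 0.0]
grip_width: 0.598
grasp_force: 0.0
```

arm_command([
  [[-0.036,-0.008,-0.001,-0.4,0.5,3.4,0.2],[-0.036,-0.006,-0.002,-0.3,0.4,3.3,0.2],[-0.036,-0.003,-0.002,-0.4,0.5,3.4,0.2],[-0.036,-0.001,-0.003,-0.3,0.4,3.3,0.2],[-0.036,0.001,-0.003,-0.4,0.5,3.4,0.2]],
])

```text
time_s: 1.55
eef_pos: [0.406, -0.0271, 0.2166]
tool_rot: [-1.808, -2.44, -0.174]
force: [1.4, 1.4, 0.5]
grip_width: 0.597
grasp_force: 0.0
```

arm_command([
  [[-0.036,0.003,-0.003,-0.3,0.4,3.3,0.2],[-0.036,0.005,-0.003,-0.4,0.5,3.4,0.2],[-0.036,0.007,-0.003,-0.3,0.4,3.3,0.2],[-0.035,0.009,-0.004,-0.4,0.5,3.4,0.2],[-0.035,0.011,-0.004,-0.3,0.4,3.3,0.2]],
])

```text
time_s: 1.97
eef_pos: [0.4726, -0.1968, 0.2043]
tool_rot: [-2.123, -2.126, -0.218]
force: [0.6, -0.5, 0.3]
grip_width: 0.6
grasp_force: 0.0
```

arm_command([
  [[-0.034,0.014,-0.004,-0.4,0.5,3.4,0.2],[-0.033,0.015,-0.005,-0.3,0.4,3.3,0.2],[0,0,0,0,0,0,0.2]],
])

```text
time_s: 2.22
eef_pos: [0.5007, -0.2691, 0.1989]
tool_rot: [-2.241, -1.987, -0.234]
force: [-1.7, 1.5, -0.2]
grip_width: 0.598
grasp_force: 0.0
```

```bash
python3 go.py -225 -2 40 12 0
```

```text
t 2.2167 at [-241.    -3.8  198.9] F [ 1.3  1.8 -0.2] j [-0.72  0.51  1.41  0.18  1.33 -0.65] rows 5
[-0.003, -0.0, 0.032, 0.0, 0.0, -0.1]
[-0.004, -0.0, 0.032, 0.0, 0.0, -0.1]
[-0.003, -0.001, 0.032, 0.0, 0.0, -0.1]
[-0.004, -0.0, 0.031, 0.0, 0.0, -0.0]
[-0.003, -0.001, 0.032, 0.1, 0.1, -0.1]
```

arm_command([
  [[-0.003,0,0.032,0,0,-0.1,0.2],[-0.004,0,0.032,0,0,-0.1,0.2],[-0.003,0,0.032,0,0,-0.1,0.2],[-0.004,0,0.031,0,0,0,0.2],[-0.003,-0.001,0.032,0,0,-0.1,0.2]],
])

```text
time_s: 2.63
eef_pos: [0.5004, -0.2463, 0.0402]
tool_rot: [-2.226, -2.002, -0.235]
force: [1.4, -0.3, -0.2]
grip_width: 0.6
grasp_force: 0.0
```

```bash
python3 - <<'E'
from h import *
a=shot('top','t1')[165:255,300:420]; b=shot('side','s1')[120:220,310:430]
c=np.vstack([cv2.resize(a,None,fx=6.5,fy=3.3*6.5/3.3,interpolation=3)[:,:780]])
d=cv2.resize(b,None,fx=3,fy=3,interpolation=3)
o=np.zeros((600,780,3),np.uint8);o[:585]=c[:585]
o=np.clip(o*1.6,0,255).astype(np.uint8)
cv2.imwrite('pics/z1.png',o[:,:,::-1])
E
python3 go.py -200 -2 36 12 0
```

```text
t 2.7333 at [-216.1    2.2   37. ] F [-0.1  0.2 -0.2] j [-0.69  0.69  1.61  0.21  0.98 -0.71] rows 1
[0.016, 0.004, 0.004, -0.5, -0.3, 0.4]
```

View pics/z1.png

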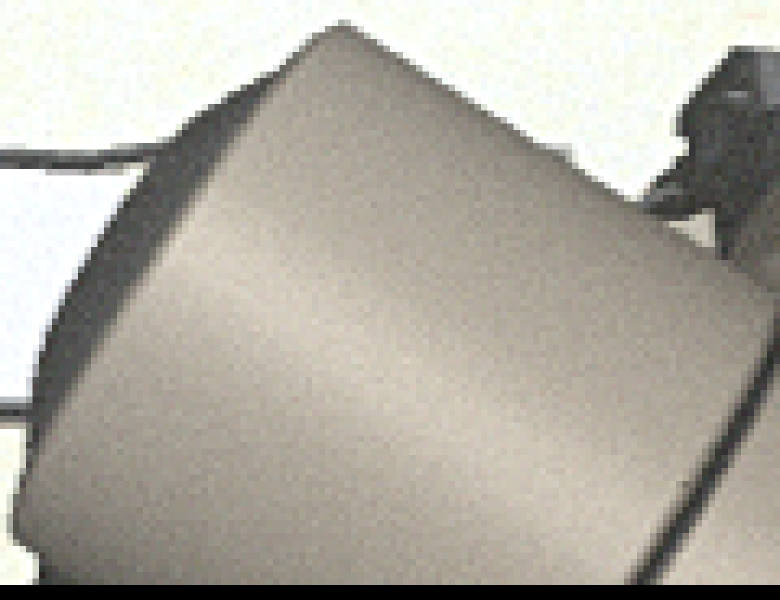

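arm_command([
  [[0.008,0.004,0.003,0,0,0,0.2],[0.008,0,0.002,0,0,0,0.2],[0.006,0,0.001,0,0,0,0.2],[0.005,0,0.001,0,0,0,0.2],[0,0,0,0,0,0,0.2]],
])

```text
time_s: 3.15
eef_pos: [0.5081, -0.2183, 0.0416]
tool_rot: [-2.225, -2.004, -0.236]
force: [-0.3, -0.2, 0.2]
grip_width: 0.597
grasp_force: 0.0
```

arm_command([
  [[0.004,0,0.001,0,0,0,0.2],[0.005,0,0.001,0,0,0,0.2],[0.005,0,0.001,0,0,0,0.2],[0.005,0,0.001,0,0,0,0.2],[0,0,0,0,0,0,0.2]],
])

```text
time_s: 3.57
eef_pos: [0.5094, -0.1991, 0.0403]
tool_rot: [-2.225, -2.001, -0.236]
force: [-0.1, -1.4, -0.2]
grip_width: 0.599
grasp_force: 0.3
```

```bash
python3 - <<'E'
from h import *
b=shot('side','s2')
d=cv2.resize(b[100:240,260:440],None,fx=4.2,fy=4.2,interpolation=3)
cv2.imwrite('pics/z2.png',np.clip(d[:,:,::-1]*1.7,0,255).astype(np.uint8))
for s in manip.silhouettes('tote','side'): print(s['p'],s['position'],s['mask'].sum())
E
python3 go.py -170 -2 36 12 0
```

```text
0.97 [198.5, 449.5] 6022
t 3.6667 at [-170.6   -4.2   39.9] F [0.2 1.  0.5] j [-0.61  0.67  1.65  0.23  0.94 -0.65] rows 1
[-0.0, -0.002, 0.004, -0.1, -0.1, 0.4]
```

View pics/z2.png

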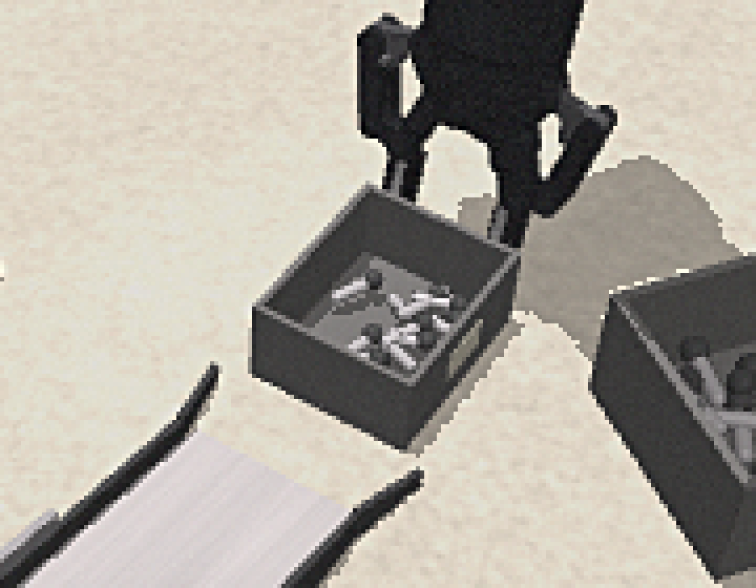

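The side crop shows both fingertips on the tote's rear wall. The rim corners are at crop positions (370,185), (520,250), (415,383) and (255,308). I'll fit its pose from those.

```bash
cat > fs.py <<'E'
from h import *
from scipy.optimize import least_squares
from go import Q
def fitside(ox,oy,k,pts,q0=(.52,-.12,1.45)):
    a,b=.055,.046
    P=np.array([(x*a,y*b,z*.05) for _,x,y,z in pts]); U=np.array([(ox+p[0]/k,oy+p[1]/k) for p,*_ in pts])
    f=lambda q:(proj('side',R.from_euler('z',q[2]).apply(P)+[q[0],q[1],0])-U).ravel()
    s=least_squares(f,q0,loss='soft_l1'); t=s.x
    print(t,s.fun.round(1)); d=R.from_euler('z',-Q[2]).apply([t[0]-Q[0],t[1]-Q[1],0])*1000
    print('in ramp',d.round(1),t[2]-Q[2])
E
python3 - <<'E'
from fs import *
fitside(260,100,4.2,[((369,184),-1,-1,1),((521,250),-1,1,1),((415,384),1,1,1),((254,308),1,-1,1),((252,373),1,-1,0),((408,451),1,1,0)])
from fit import rp
for P in[(-.032,-.06,.014),(-.032,.06,.014),(0,-.049,0),(0,.049,0)]:
    print(P,((proj('side',rp(P,*Q))[0]-[260,100])*4.2).round())
E
```

```text
[ 0.51490456 -0.13105837  1.47719884] [-0.4 -0.8  0.4  0.1  0.2  0.4  0.1 -0.2 -0.   0.2 -0.3  0.1]
in ramp [-102.3   -2.2    0. ] 0.020098841435104875
(-0.032, -0.06, 0.014) [218. 368.]
(-0.032, 0.06, 0.014) [420. 474.]
(0, -0.049, 0) [197. 429.]
(0, 0.049, 0) [363. 518.]
```

```bash
python3 - <<'E'
from fs import *
from fit import rp
for yaw in(1.457,1.473):
  for P in[(.015,-.049,0),(.159,-.049,0),(.015,.049,.014),(.159,.049,.014),(.345,-.049,.014),(.345,.049,.014)]:
    print(yaw,P,((proj('top',rp(P,Q[0],Q[1],yaw))[0]-[175,170])*3.6).round(),((proj('side',rp(P,Q[0],Q[1],yaw))[0]-[180,180])*1.9+[0,272]).round())
im=cv2.imread('pics/top0.png')[:,:,0].astype(float)
for u in(250,262,275,290,305,312):
    c=im[176:236,u]; print(u,c.astype(int).tolist())
E
```

```text
1.457 (0.015, -0.049, 0) [495.  76.] [234. 321.]
1.457 (0.159, -0.049, 0) [299.  64.] [151. 392.]
1.457 (0.015, 0.049, 0.014) [498. 205.] [311. 352.]
1.457 (0.159, 0.049, 0.014) [295. 195.] [234. 431.]
1.457 (0.345, -0.049, 0.014) [29. 42.] [ 12. 501.]
1.457 (0.345, 0.049, 0.014) [ 18. 182.] [101. 565.]
1.473 (0.015, -0.049, 0) [494.  76.] [233. 321.]
1.473 (0.159, -0.049, 0) [298.  67.] [153. 393.]
1.473 (0.015, 0.049, 0.014) [499. 205.] [312. 352.]
1.473 (0.159, 0.049, 0.014) [296. 199.] [236. 432.]
1.473 (0.345, -0.049, 0.014) [27. 49.] [ 16. 505.]
1.473 (0.345, 0.049, 0.014) [ 19. 190.] [107. 568.]
250 [133, 129, 130, 132, 135, 138, 137, 147, 66, 63, 48, 33, 45, 49, 72, 63, 62, 65, 55, 63, 62, 61, 66, 63, 62, 64, 63, 62, 62, 64, 60, 60, 67, 64, 64, 63, 64, 64, 61, 62, 63, 65, 61, 59, 66, 65, 63, 62, 64, 64, 49, 150, 123, 45, 35, 44, 64, 85, 95, 141]
262 [134, 130, 129, 128, 126, 129, 129, 139, 105, 57, 66, 40, 62, 90, 141, 139, 138, 135, 142, 139, 140, 135, 140, 140, 139, 139, 141, 136, 139, 138, 140, 140, 140, 139, 140, 140, 143, 137, 141, 141, 141, 143, 139, 142, 141, 142, 139,
[... 541 characters left out ...]
 136, 140, 143, 140, 141, 139, 136, 140, 143, 142, 141, 155, 65, 52, 40, 49, 68, 66, 134, 134, 134, 123]
305 [132, 139, 126, 131, 133, 132, 137, 134, 133, 133, 135, 146, 66, 43, 44, 151, 142, 141, 143, 139, 140, 137, 142, 143, 140, 139, 141, 144, 140, 141, 142, 140, 141, 141, 141, 141, 143, 141, 139, 137, 138, 138, 140, 143, 141, 139, 144, 137, 141, 149, 112, 67, 44, 60, 88, 130, 132, 131, 128, 128]
312 [132, 132, 132, 129, 130, 130, 128, 127, 133, 135, 132, 143, 81, 56, 37, 90, 148, 145, 143, 141, 141, 140, 137, 140, 142, 144, 142, 138, 139, 143, 136, 142, 142, 143, 138, 140, 138, 141, 135, 138, 143, 141, 140, 139, 140, 140, 140, 139, 142, 146, 140, 63, 50, 52, 142, 134, 133, 127, 126, 120]
```

```bash
sed -i 's/1.4571\]/1.474]/' go.py; python3 go.py -145 -1 38 12 0 5
```

```text
t 3.6667 at [-170.7   -1.3   39.9] F [0.3 1.  0.5] j [-0.61  0.67  1.65  0.23  0.94 -0.65] rows 6
[0.004, -0.0, 0.001, 0.0, -0.0, -0.1]
[0.004, -0.0, 0.001, 0.0, -0.0, -0.1]
[0.004, -0.0, 0.001, 0.0, -0.0, -0.1]
[0.004, -0.0, 0.001, 0.0, -0.0, -0.1]
[0.004, -0.0, 0.002, 0.0, -0.0, -0.0]
[0.005, -0.0, 0.001, 0.1, -0.1, -0.1]
```

arm_command([
  [[0.005,0,0.001,0,0,-0.1,0.2],[0.005,0,0.001,0,0,-0.1,0.2],[0.005,0,0.002,0,0,-0.1,0.2],[0.005,0,0.001,0,0,-0.1,0.2],[0.005,0,0.001,0,0,-0.1,0.2]],
])

```text
time_s: 4.08
eef_pos: [0.5121, -0.1738, 0.0394]
tool_rot: [-2.217, -2.011, -0.236]
force: [-0.3, -2.5, -1.5]
grip_width: 0.599
grasp_force: 0.9
```

arm_command([
  [[0.005,0,0.001,0,0,0,0.2],[0.005,0,0.001,0,0,0,0.2],[0.005,0,0.001,0,0,0,0.2],[0.005,0,0.001,0,0,0,0.2],[0.005,0,0.001,0,0,0,0.2]],
])

```text
time_s: 4.5
eef_pos: [0.5146, -0.1485, 0.0397]
tool_rot: [-2.217, -2.011, -0.236]
force: [0.1, -1.5, -0.7]
grip_width: 0.601
grasp_force: 1.1
```

```bash
python3 - <<'E'
from h import *
b=shot('side','s3')
d=cv2.resize(b[120:260,230:410],None,fx=4.2,fy=4.2,interpolation=3)
cv2.imwrite('pics/z3.png',np.clip(d[:,:,::-1]*1.7,0,255).astype(np.uint8))
E
python3 go.py -100 -1 38 12 0 5
```

```text
t 4.55 at [-118.8   -1.7   39.8] F [ 0.8 -0.5  0.6] j [-0.53  0.65  1.7   0.25  0.9  -0.6 ] rows 4
[0.004, -0.0, 0.001, 0.0, -0.0, 0.0]
[0.005, -0.0, 0.002, 0.0, -0.0, 0.0]
[0.004, -0.0, 0.001, 0.1, -0.0, 0.0]
[0.005, -0.001, 0.002, 0.0, -0.1, 0.0]
```

View pics/z3.png

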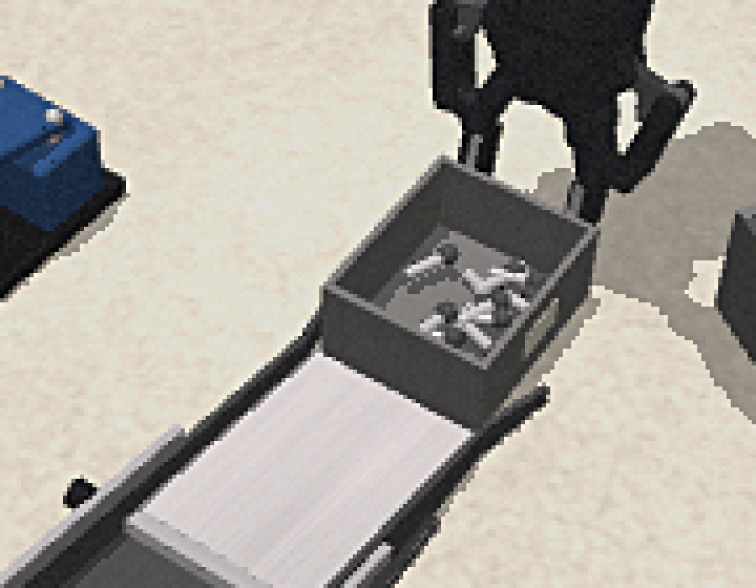

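The front edge is at the foot, centred between the flares (bottom corners at 322,352 and 478,432). I'll carry on slowly through the mouth.

arm_command([
  [[0.004,0,0.001,0,0,0,0.2],[0.004,0,0.001,0,0,0,0.2],[0.004,0,0.001,0,0,0,0.2],[0.004,0,0.001,0,0,0,0.2],[0.004,0,0.001,0,0,0,0.2]],
])

```text
time_s: 4.97
eef_pos: [0.517, -0.1287, 0.0395]
tool_rot: [-2.219, -2.012, -0.237]
force: [-0.0, -4.2, 2.9]
grip_width: 0.6
grasp_force: 2.2
```

arm_command([
  [[0.004,0,0.001,0,0,0,0.2],[0.004,0,0.001,0,0,0,0.2],[0.004,0,0.001,0,0,0,0.2],[0.004,0,0.001,0,0,0,0.2],[0.004,0,0.001,0,0,0,0.2]],
])

```text
time_s: 5.38
eef_pos: [0.5186, -0.1076, 0.0383]
tool_rot: [-2.217, -2.011, -0.236]
force: [-0.6, -3.7, 2.7]
grip_width: 0.597
grasp_force: 2.0
```

arm_command([
  [[0.004,0,0.001,0,0,0,0.2],[0.004,0,0.001,0,0,0,0.2],[0.004,0,0.001,0,0,0,0.2],[0.004,0,0.001,0,0,0,0.2],[0.004,0,0.001,0,0,0,0.2]],
])

```text
time_s: 5.8
eef_pos: [0.5206, -0.0871, 0.0376]
tool_rot: [-2.217, -2.011, -0.236]
force: [-0.1, -3.8, 2.3]
grip_width: 0.604
grasp_force: 1.8
```

```bash
python3 - <<'E'
from h import *
b=shot('side','s4')
d=cv2.resize(b[140:280,210:390],None,fx=4.2,fy=4.2,interpolation=3)
cv2.imwrite('pics/z4.png',np.clip(d[:,:,::-1]*1.7,0,255).astype(np.uint8))
E
python3 go.py -20 0 38 12 0 5
```

```text
t 5.85 at [-57.2  -1.7  37.5] F [-2.3 -0.9  0.3] j [-0.42  0.63  1.74  0.27  0.85 -0.51] rows 8
[0.005, -0.0, 0.001, 0.0, -0.0, -0.0]
[0.004, -0.0, 0.001, 0.0, -0.0, -0.0]
[0.005, -0.0, 0.001, 0.0, -0.0, -0.0]
[0.004, -0.0, 0.001, 0.0, -0.0, -0.0]
[0.005, -0.0, 0.001, 0.0, -0.0, -0.0]
[0.004, -0.001, 0.001, 0.0, -0.0, -0.0]
[0.005, -0.0, 0.001, 0.1, -0.0, -0.0]
[0.004, -0.001, 0.0, 0.0, -0.1, -0.0]
```

View pics/z4.png

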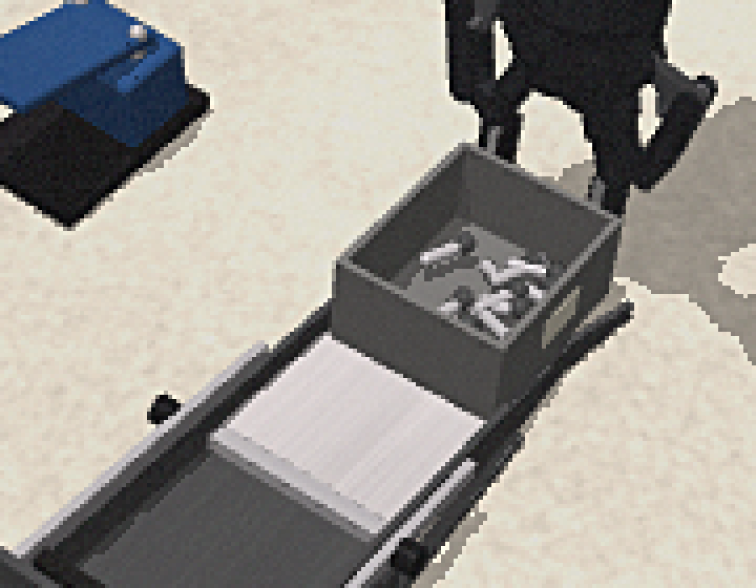

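The tote is between the rails and the push force is about 4 N. Continuing.

arm_command([
  [[0.005,0,0.001,0,0,0,0.2],[0.005,0,0.001,0,0,0,0.2],[0.005,0,0.001,0,0,0,0.2],[0.005,0,0.001,0,0,0,0.2],[0.005,0,0.001,0,0,0,0.2]],
])

```text
time_s: 6.27
eef_pos: [0.5228, -0.0613, 0.0377]
tool_rot: [-2.217, -2.011, -0.236]
force: [0.2, -2.2, -2.1]
grip_width: 0.599
grasp_force: 1.0
```

arm_command([
  [[0.005,0,0.001,0,0,0,0.2],[0.005,0,0.001,0,0,0,0.2],[0.005,0,0,0,0,0,0.2],[0.005,0,0,0,0,0,0.2],[0.005,0,0,0,0,0,0.2]],
])

```text
time_s: 6.68
eef_pos: [0.5255, -0.0369, 0.0413]
tool_rot: [-2.217, -2.011, -0.236]
force: [-0.6, -1.2, -1.6]
grip_width: 0.601
grasp_force: 1.0
```

arm_command([
  [[0.005,0,0,0,0,0,0.2],[0.005,0,0,0,0,0,0.2],[0.005,0,0,0,0,0,0.2],[0.005,0,0,0,0,0,0.2],[0.005,0,0,0,0,0,0.2]],
])

```text
time_s: 7.1
eef_pos: [0.5279, -0.0126, 0.0465]
tool_rot: [-2.217, -2.011, -0.236]
force: [-0.8, -1.3, -2.6]
grip_width: 0.6
grasp_force: 1.0
```

```bash
python3 go.py 60 0 53 12 0 5
```

```text
t 7.1 at [16.9 -2.  46.5] F [-1.3  0.6 -2.6] j [-0.29  0.61  1.76  0.28  0.83 -0.38] rows 9
[0.005, -0.0, 0.0, 0.0, -0.0, -0.0]
[0.005, -0.0, 0.0, 0.0, -0.0, -0.0]
[0.005, -0.0, 0.0, 0.0, -0.0, -0.0]
[0.005, -0.0, 0.0, 0.0, -0.0, -0.0]
[0.005, -0.0, 0.001, 0.0, -0.0, -0.0]
[0.005, -0.001, 0.0, 0.0, -0.0, -0.0]
[0.005, -0.0, 0.001, 0.1, -0.0, -0.0]
[0.004, -0.001, 0.0, 0.0, -0.0, -0.0]
[0.005, -0.0, 0.001, 0.1, -0.0, -0.0]
```

arm_command([
  [[0.005,0,0,0,0,0,0.2],[0.005,0,0,0,0,0,0.2],[0.005,-0.001,0,0,0,0,0.2],[0.005,0,0,0,0,0,0.2],[0.005,0,0,0,0,0,0.2]],
])

```text
time_s: 7.52
eef_pos: [0.5293, 0.0118, 0.0518]
tool_rot: [-2.217, -2.011, -0.236]
force: [-0.4, -2.4, -1.7]
grip_width: 0.602
grasp_force: 1.2
```

arm_command([
  [[0.005,0,0,0,0,0,0.2],[0.005,0,0,0,0,0,0.2],[0.005,0,0,0,0,0,0.2],[0.005,0,0,0,0,0,0.2],[0.005,0,0,0,0,0,0.2]],
])

```text
time_s: 7.93
eef_pos: [0.5318, 0.036, 0.057]
tool_rot: [-2.218, -2.012, -0.237]
force: [0.2, -3.3, 0.9]
grip_width: 0.602
grasp_force: 1.6
```

arm_command([
  [[0.005,0,0,0,0,0,0.2],[0.005,0,0,0,0,0,0.2],[0.005,0,0,0,0,0,0.2],[0.005,0,0,0,0,0,0.2],[0.005,0,0,0,0,0,0.2]],
])

```text
time_s: 8.35
eef_pos: [0.5342, 0.0604, 0.0623]
tool_rot: [-2.218, -2.012, -0.237]
force: [-0.0, -5.5, 1.7]
grip_width: 0.597
grasp_force: 2.2
```

arm_command([
  [[0.005,0,0,0,0,0,0.2],[0.005,0,0,0,0,0,0.2],[0.004,0,0,0,0,0,0.2],[0.004,0,0,0,0,0,0.2],[0,0,0,0,0,0,0.2]],
])

```text
time_s: 8.77
eef_pos: [0.5355, 0.0787, 0.0658]
tool_rot: [-2.216, -2.011, -0.236]
force: [0.3, -0.7, 0.4]
grip_width: 0.602
grasp_force: 0.0
```

```bash
python3 - <<'E'
from h import *
b=shot('side','s5')
d=cv2.resize(b[180:340,170:360],None,fx=3.7,fy=3.7,interpolation=3)
cv2.imwrite('pics/z5.png',np.clip(d[:,:,::-1]*1.7,0,255).astype(np.uint8))
from go import *
s,c,C=now(); v=inramp(c); print(v, v[0]*.978+v[2]*.208, v[2]*.978-v[0]*.208)
E
```

```text
[108.16052456  -0.79633728  65.74356003] 119.45565350665338 41.799812603772075
```

View pics/z5.png

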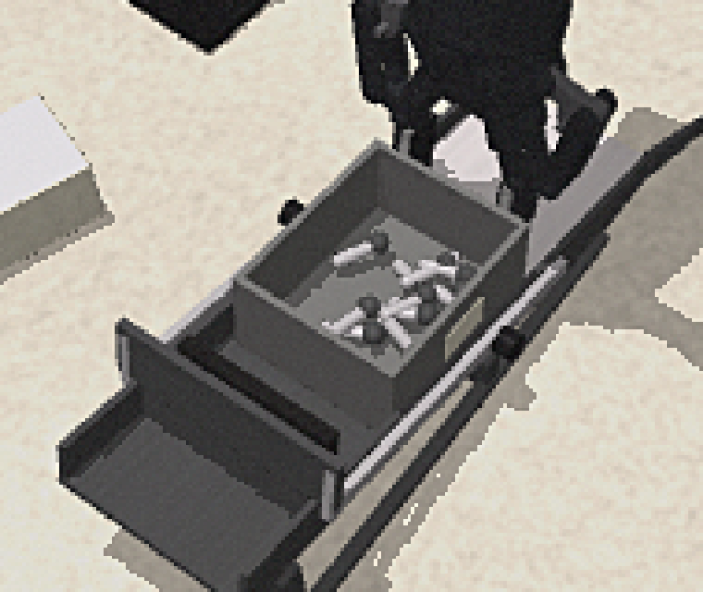

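The tote is past the lip, with roughly 30 mm left to the pad (dark bar from (190,340) to (335,440)). I'll slow down.

arm_command([
  [[0.004,0,0,0,0,0,0.2],[0.004,0,0,0,0,0,0.2],[0.004,0,0,0,0,0,0.2],[0.004,0,0,0,0,0,0.2],[0.003,0,0,0,0,0,0.2]],
])

```text
time_s: 9.23
eef_pos: [0.5375, 0.0965, 0.0698]
tool_rot: [-2.217, -2.011, -0.236]
force: [-0.0, -1.9, -2.3]
grip_width: 0.597
grasp_force: 1.0
```

arm_command([
  [[0.002,0,0,0,0,0,0.2],[0.001,0,0,0,0,0,0.2],[0.001,0,0,0,0,0,0.2],[0,0,0,0,0,0,0.2]],
])

```text
time_s: 9.57
eef_pos: [0.5379, 0.1001, 0.0706]
tool_rot: [-2.217, -2.011, -0.237]
force: [0.6, -0.8, -1.2]
grip_width: 0.602
grasp_force: 0.4
```

```bash
cat > st.py <<'E'
from go import *
s,c,C=now(); v=inramp(c); F=R.from_euler('z',-Q[2]).apply(s['force']); print(s['time_s'],'ramp x',v[0]*.978+v[2]*.208,'z', v[2]*.978-v[0]*.208,'y',v[1],'F',F.round(1))
E
python3 st.py
```

```text
9.5667 ramp x 141.85088779767898 z 42.03226577826314 y -1.0527216355684517 F [-0.7 -0.7 -1.2]
```

arm_command([
  [[0.001,0,0,0,0,0,0.2],[0.001,0,0,0,0,0,0.2],[0.001,0,0,0,0,0,0.2],[0,0,0,0,0,0,0.2]],
])

```text
time_s: 9.9
eef_pos: [0.5382, 0.103, 0.0712]
tool_rot: [-2.217, -2.011, -0.236]
force: [-0.1, -1.6, -1.4]
grip_width: 0.599
grasp_force: 0.7
```

arm_command([
  [[0.001,0,0,0,0,0,0.2],[0.001,0,0,0,0,0,0.2],[0,0,0,0,0,0,0.2]],
])

```text
time_s: 10.15
eef_pos: [0.5384, 0.105, 0.0717]
tool_rot: [-2.217, -2.011, -0.237]
force: [-0.0, -1.4, -0.6]
grip_width: 0.599
grasp_force: 0.7
```

```bash
python3 st.py
```

```text
10.15 ramp x 146.84568060144466 z 42.02640223749628 y -1.0740537299513364 F [-1.4 -0.1 -0.6]
```

arm_command([
  [[0.001,0,0,0,0,0,0.2],[0.001,0,0,0,0,0,0.2],[0,0,0,0,0,0,0.2]],
])

```text
time_s: 10.4
eef_pos: [0.5386, 0.1069, 0.0721]
tool_rot: [-2.217, -2.011, -0.237]
force: [-0.4, -1.8, -0.6]
grip_width: 0.598
grasp_force: 0.7
```

arm_command([
  [[0.001,0,0,0,0,0,0.2],[0.001,0,0,0,0,0,0.2],[0,0,0,0,0,0,0.2]],
])

```text
time_s: 10.65
eef_pos: [0.5387, 0.1088, 0.0724]
tool_rot: [-2.217, -2.011, -0.236]
force: [-0.7, -2.2, -2.4]
grip_width: 0.597
grasp_force: 1.1
```

arm_command([
  [[0.001,0,0,0,0,0,0.2],[0.001,0,0,0,0,0,0.2],[0,0,0,0,0,0,0.2]],
])

```text
time_s: 10.9
eef_pos: [0.5386, 0.11, 0.0725]
tool_rot: [-2.218, -2.012, -0.234]
force: [-1.2, -6.1, -2.3]
grip_width: 0.601
grasp_force: 3.1
```

```bash
python3 st.py; python3 - <<'E'
from h import *
b=shot('side','s6')
d=cv2.resize(b[190:350,170:340],None,fx=3.7,fy=3.7,interpolation=3)
a=cv2.resize(shot('top','t6')[170:245,175:340],None,fx=1,fy=1)
cv2.imwrite('pics/z6.png',np.clip(d[:,:,::-1]*1.7,0,255).astype(np.uint8))
E
```

```text
10.9 ramp x 151.9891620191277 z 41.83188864434438 y -0.7710334662209885 F [-6.2  0.6 -2.3]
```

View pics/z6.png

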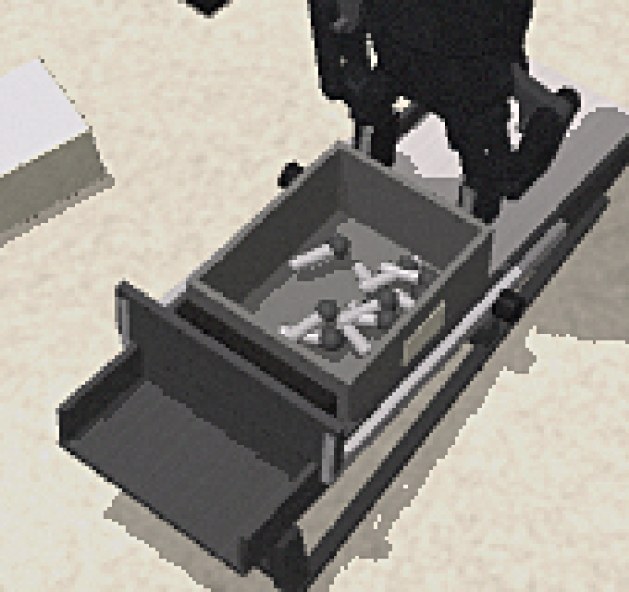

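The tote is on the pad: 6 N at the predicted distance. One more millimetre, then back off.

arm_command([
  [[0.001,0,0,0,0,0,0.2],[0,0,0,0,0,0,0.2]],
])

```text
time_s: 11.17
eef_pos: [0.5386, 0.1106, 0.0726]
tool_rot: [-2.218, -2.012, -0.233]
force: [-1.7, -8.6, -3.4]
grip_width: 0.601
grasp_force: 4.3
```

arm_command([
  [[-0.001,0,0,0,0,0,0.2],[-0.001,0,0,0,0,0,0.2],[-0.002,0,0,0,0,0,0.2],[-0.002,0,0,0,0,0,0.2],[-0.003,0,0,0,0,0,0.2]],
])

```text
time_s: 11.58
eef_pos: [0.5386, 0.1032, 0.0716]
tool_rot: [-2.217, -2.012, -0.238]
force: [0.3, -0.0, -0.4]
grip_width: 0.598
grasp_force: 0.0
```

arm_command([
  [[-0.008,0,0,0,0,0,0.2],[-0.01,0,0,0,0,0,0.2],[-0.02,0,0,0,0,0,0.2],[-0.02,0,-0.005,0,0,0,0.2],[-0.01,0,-0.02,0,0,0,0.2]],
])

```text
time_s: 12.0
eef_pos: [0.5291, 0.0298, 0.0789]
tool_rot: [-2.216, -2.007, -0.231]
force: [-0.3, -0.6, 0.1]
grip_width: 0.6
grasp_force: 0.0
```

arm_command([
  [[-0.01,0,-0.03,0,0,0,0.2],[-0.01,0,-0.035,0,0,0,0.2],[-0.01,0,-0.035,0,0,0,0.2],[0,0,-0.01,0,0,0,0.2],[0,0,0,0,0,0,0.2]],
])

```text
time_s: 12.42
eef_pos: [0.5272, -0.0224, 0.1856]
tool_rot: [-2.223, -2.013, -0.242]
force: [0.1, 0.5, -0.0]
grip_width: 0.599
grasp_force: 0.0
```

```bash
python3 st.py; python3 - <<'E'
from h import *
b=shot('side','s7')
d=cv2.resize(b[170:350,170:360],None,fx=3.2,fy=3.2,interpolation=3)
cv2.imwrite('pics/z7.png',np.clip(d[:,:,::-1]*1.7,0,255).astype(np.uint8))
E
```

```text
12.4167 ramp x 45.499875270715116 z 180.0497624998874 y -2.2142994903868285 F [ 0.5 -0.1 -0. ]
```

View pics/z7.png

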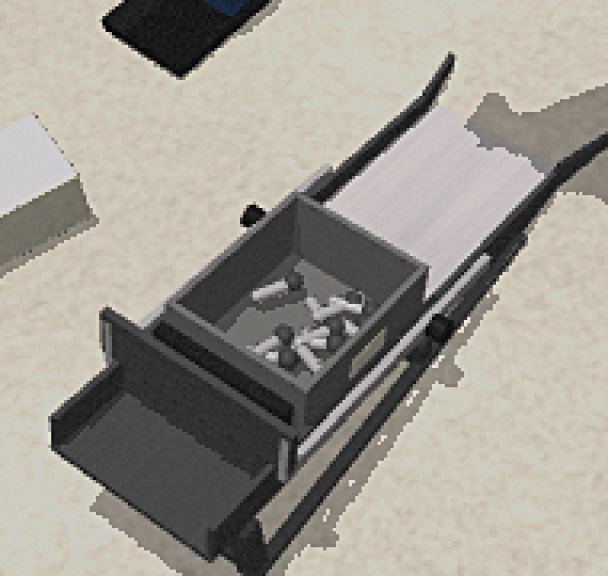

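The tote is against the pad with the gripper clear. I'll check numerically that the rear has dropped, using rim corners (300,196), (428,268), (305,388) and (175,302).

```bash
python3 - <<'E'
from fs import *
from fit import rp
U=np.array([(300,195),(428,267),(305,389),(173,302)])/3.2+[170,170]
xy=[(-55,-46),(-55,46),(55,46),(55,-46)]
# fit centre x, y, rim height at rear and front
def f(q):
    P=np.array([(q[0]+x*1,q[1]+y,q[2] if x<0 else q[3]) for x,y in xy])/1e3
    return (proj('side',rp(P,*Q))-U).ravel()
s=least_squares(f,[215,0,42,42]); print('x,y,rim rear,rim front',s.x.round(1),s.fun.round(1))
for k,zr in(('seated',42),('rear on lip',50)): print(k,abs(f([216,0,zr,42])).mean(), f([216,0,zr,42]).round(1))
E
```

```text
x,y,rim rear,rim front [197.7 -10.8  18.   18.1] [-0.8 -0.3 -0.4  0.2  1.2 -0.1 -0.2  0.3]
seated 1.0312910210080304 [-1.4 -1.7  0.5 -0.3  0.6  0.9 -2.5  0.2]
rear on lip 1.8598567578005927 [-1.2 -4.9  1.  -3.5  0.6  0.9 -2.5  0.2]
```

```bash
python3 -c "
from bench import manip
print(manip.close_job())"
```

```text
the job is handed in; nothing more can be done
None
```

The small grey tote was pushed up the ramp and left in the pocket behind the lip; the camera check fits it sitting flat there. Readings at the pad peaked at about 9 N, and the job was handed in at about 12.5 s with the gripper clear.

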